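Snap the hairbrush into its rest

ROBOT

A 7-joint arm with a two-finger parallel gripper is mounted at the origin on the work surface. World frame = base frame: x ahead of the robot, y to its left, z up, the work surface at z = 0. Lengths are in m, angles in rad, forces in N, time in s.
With the tool pointing down it reaches from about 0.425 to 0.925 m from the base axis. Payload 6.8 kg.
Tool frame: the origin (TCP) lies midway between the tips of the shut fingers; the grasp point (between the pads) lies 19 mm behind it; z points along the fingers, y is the line along which they close (so a half turn about z gives the same grasp; the last joint's range is limited). The gripper opens to 85 mm and grips with 20 to 120 N. Pads are 22 mm wide; open, the fingers measure 114 mm over their backs; the gripper's body (76 mm by 85 mm) begins 54 mm behind the grasp point. The pads swing forward as they close: fully open they stand 13 mm farther back than shut.
Start: joints at [-1.368, 0.477, 0.022, 1.555, -0.011, 1.109, -0.083], TCP at [0.206, 0.643, 0.231] pointing down, gripper open.
Joint ranges: [-2.96, 2.96], [-0.34, 2.1], [-1.41, 1.46], [0.24, 2.44], [-1.37, 4.51], [0.17, 1.92], [-2.96, 2.96]. Speed limits (rad/s): [2.39, 2.39, 3.14, 3.14, 3.14, 3.14, 3.14].

INTERFACE

Orientations are given as a unit quaternion [w, x, y, z].
In Python, from station import * gives the robot as it stands. The module is installed in compiled form; this text tells all that it offers.
- The arm moves only by the shell command python3 -m jog 'ROWS' [OPENING] [FORCE]. ROWS is JSON, a list of rows, each an object of numbers: "x", "y", "z": the shift along the tool's x, y, z in m; "ax", "ay", "az": the turn, a rotation vector about the tool's x, y, z in rad. In form: [{"x": .., "y": .., "z": .., "ax": .., "ay": .., "az": ..}, ...]. A call has 1 to 12 rows; each row is the pose to reach, as a shift and turn from the pose commanded when the call began, along the tool's axes at that moment; what a row does not reach only later rows make up. A row lasts 1/10 s, in which the tool goes at most 50 mm and 8.59 degrees, less where a joint would pass 70% of its speed; a pose out of reach is approached as far as the arm can. A call with a gripper value outside its range is refused whole. OPENING is the opening, from 0 (shut) to 1 (fully open), set as the call begins (- or left out, the last holds). The fingers move at their own pace and stop on an object; FORCE is the grip in N (left out, the last holds). Time passes only in rows, so rows that repeat a pose let the fingers close. It gives the time, the measured TCP pose, the force, the opening and the grip force at its end, in the units of the state.
- get_obs(): the state, without advancing time (a new reading comes with each control period).
- read_camera(name): name is "scene" or "top"; returns the picture (400x640x3 uint8, red, green, blue); there is no depth.
- camera_params(name): a dict with "K" (3x3 intrinsics, pixels), "origin" and "attitude" of the camera in the world. Camera axes: x right, y up, looking along -z (the intrinsics and any distortion apply to the point x, -y, -z); pixel columns grow to the right and rows downward; lengths in m; the calibration is good to about 2 mm. A picture is of the moment at which its call begins. camera_params takes no time and is no camera call.
- hand_in(): hands the job in; it is judged then, once.
The state is a dict: "t": time; "q": joint angles; "joint_vel": joint speeds; "joint_torque": joint torques, N m; "eef_pos": TCP position; "tool_rot": TCP orientation; "contact_force": force on the tool from outside, world axes, zero at the start; "torque": the same for the moment, N m; "gripper_width": opening from 0.0 (shut) to 1.0 (fully open); "grasp_force": force on a finger pad.
Only numpy, scipy, OpenCV 4.12 (cv2) and the standard library are available. Lean on these libraries where they do the work, as an engineer would, in place of code of your own. Each camera call takes 0.05 s, during which the arm holds its last target. There are 200 camera calls.

TASK

The hairbrush has been left askew on its wooden rest, its handle lying on the ledge beside the steel fork clip. Swing the handle across along the ledge until it is over the clip's mouth, against the tall prong, then press it down past the sprung jaw until it sits fully home in the clip with the jaw sprung back over it and the bristles flat on the leather pad. Leave the dish, the bottle and the nail clipper where they are.

Things in the scene. Friction and masses are not known exactly. Their poses are not given: they have to be found in the camera images.
- rest: Wooden brush rest, fixed to the dresser, yaw varies. Origin: centre of the underside of its board, 180 (x) by 280 (y) by 12 mm; z up. It carries a leather pad, a ledge and a steel fork clip. The board between clip and pad (y -57 to +10 mm) is bare: room for fingers to push or press the handle there.
- ledge_end (a point): Middle of the ledge's +x end, on its flat top (rest frame x +14, y -65, z +60 mm), where the clip begins. The wooden ledge is 16 mm wide along y (-73 to -57 mm) and runs from here 94 mm in -x. The handle slides along its top.
- pad_center (a point): Centre of the dark leather pad for the bristles (rest frame x -2, y +72, z +14 mm, on its top); pad 140 mm (x) by 125 mm (y). A wooden rim along its +x side (inner face at rest x +68, y +10 to +134, top z 40 mm) stops the head from sliding away in +x; the seated head clears it by 9 mm.
- clip_seat (a point): Axis of a fully seated handle, mid-clip (rest frame x +30, y -65, z +36 mm; axes as the rest's). Clip is 16 mm wide along y. Slot runs along y, open at both ends and on top: 22 mm wide in x (+19 to +41), floor z 27. Low front prong to z 40; tall back prong x +41 to +49, to z 78 mm, stops a handle swept along the ledge in +x.
- jaw (a joint): Sprung steel flap over the slot, hinged along the rest's y at x +16.5, z 57.5 mm, reaching 14 mm in +x, top level with the ledge (z 59.5). 0 = closed, level; grows as it swings down, to 1.5 rad; never upward. Spring 0.018 N m at 0, 0.07 at 1.5 rad: bears the handle's weight, yields to a push of 5 to 15 N, springs back over the seated handle (top then at z 45 mm).
- brush: Brown plastic hairbrush, loose, about 110 g. Origin: neck, on the handle axis; long axis y. Round handle 18 mm thick, y -135 to 0; head 58 wide, 12 thick, y 0 to +100 mm; bristles on -z down to z -22 mm. Starts turned 0.25 to 0.43 rad, tilted about 0.2 rad, handle on the ledge 40 to 90 mm on the -x side of the slot, bristle end on the pad. Seated: level, head to the rest's +y.
- handle_mid (a point): Point on the axis of the brush handle 85 mm from the neck (brush frame y = -85 mm), about where the clip takes it.
- coin_dish: White ceramic coin dish painted with marigolds, 100 mm in diameter, 22 mm high, loose; origin at the centre of its underside. To be left alone.
- aftershave: Clear glass aftershave bottle with a dark twist cap, 52 mm in diameter, 92 mm high, loose; origin at the centre of its underside. To be left alone.
- nail_clipper: Steel nail clipper lying flat, 14 by 58 by 12 mm, loose; origin at the centre of its underside, long axis y. To be left alone.
Mind the look-alikes: they are no part of the job. Of the things that look like the brush, the largest one is meant.

How it is judged:
On the way:
1. the jaw is pushed down into the slot (value of joint jaw above 0.6 rad), for 0.02 s.
At the end, for the whole second after the job is handed in: Handle in the clip: the point 85 mm from the neck within 5 mm in height and 8 mm across the slot of the seat, 35 mm along it; handle along the slot (0.2 rad); brush level (0.1 rad), bristles down, at rest; jaw sprung back (under 0.2 rad) (z of handle_mid in the frame of clip_seat between -0.005 and 0.005 m and x of handle_mid in the frame of clip_seat between -0.008 and 0.008 m and y of handle_mid in the frame of clip_seat between -0.035 and 0.035 m and angle between brush's own z axis and vertical below 0.1 rad and angle between the y axis of brush and the y axis of rest, either way round below 0.2 rad and value of joint jaw below 0.2 rad and linear speed of brush below 0.02 m/s); the robot touches nothing.
It fails at once if the coin dish, bottle or nail clipper is moved more than 30 mm (distance of any of coin_dish, aftershave, nail_clipper from where it was at the start of the episode above 0.03 m).
It fails at once if the bottle is knocked over (angle between aftershave's own z axis and vertical above 0.5 rad).
It also fails if it takes over 42 s, if anything falls off the work surface, if the arm or the gripper's body presses on something with over 40 N, if the wrist force passes 120 N, or if a joint passes its speed limit or range.

## Working session

There is one attempt and no reset: what is moved stays moved. The work goes in short steps, Python scripts to look and compute and a shell command to move; the robot and the scene stay as the last step left them, time stands still between calls to the robot, and variables do not carry over. Pictures are saved under pics/ and viewed, at most 10 in all, crops included, and the job is handed in when it is done.

```bash
mkdir -p pics; cat > h.py <<'E'
from station import *
import numpy as np, cv2
from scipy.spatial.transform import Rotation as R
def att(a):
    a=np.array(a,float)
    return a if a.shape==(3,3) else R.from_quat(a,scalar_first=True).as_matrix()
def ray(name,u,v):
    c=camera_params(name);K=np.array(c["K"])
    d=np.linalg.inv(K)@[u,v,1]; d=np.array([d[0],-d[1],-d[2]])
    return np.array(c["origin"]),att(c["attitude"])@d
def onz(name,u,v,z):
    o,d=ray(name,u,v); return o+d*(z-o[2])/d[2]
def proj(name,p):
    c=camera_params(name);K=np.array(c["K"])
    q=att(c["attitude"]).T@(np.array(p)-c["origin"]); q=K@[q[0],-q[1],-q[2]]; return q[:2]/q[2]
def tri(a,b):
    (o1,d1),(o2,d2)=ray("scene",*a),ray("top",*b)
    s=np.linalg.lstsq(np.c_[d1,-d2],o2-o1,rcond=None)[0]
    p,q=o1+d1*s[0],o2+d2*s[1]; return (p+q)/2,np.linalg.norm(p-q)
E
python3 - <<'E'
from h import *
for n in("scene","top"):
    cv2.imwrite(f"pics/{n}0.png",read_camera(n)[...,::-1]); print(n,camera_params(n))
o=get_obs();print(o["t"],o["eef_pos"],o["tool_rot"],o["gripper_width"])
E
```

```text
scene {'K': array([[437.02013465,   0.        , 324.74968345],
       [  0.        , 437.02013465, 199.36294084],
       [  0.        ,   0.        ,   1.        ]]), 'origin': array([ 0.94001648, -0.57873491,  0.54227459]), 'attitude': array([0.83971337, 0.46791516, 0.12724872, 0.24442714])}
top {'K': array([[460.40438554,   0.        , 323.52892627],
       [  0.        , 460.40438554, 195.36451832],
       [  0.        ,   0.        ,   1.        ]]), 'origin': array([0.44834259, 0.05639828, 0.98933589]), 'attitude': array([ 0.70639138,  0.05176047, -0.0526473 , -0.70396046])}
0.1 [0.2062781  0.64215883 0.23043009] [-6.54196233e-05  1.54754322e-01  9.87952642e-01 -8.20639764e-04] 1.0026191632201469
```

View pics/scene0.png

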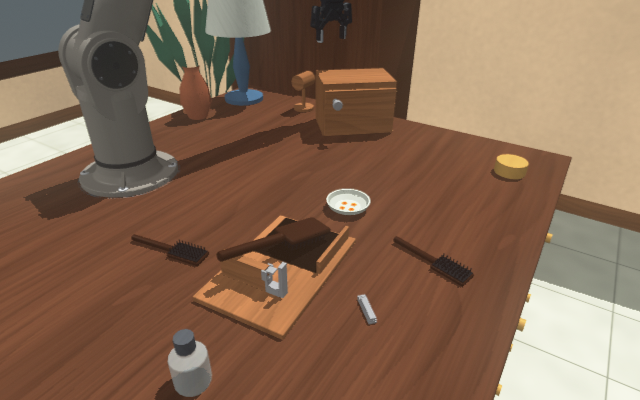

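View pics/top0.png

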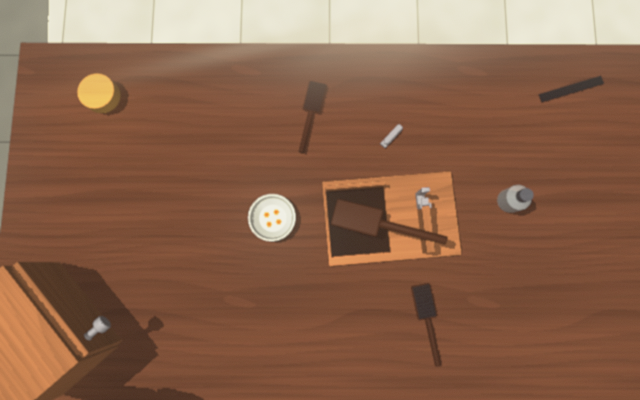

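Candidates for the brush in the top view are the small brush at (312,115), the small brush at (427,320), the black comb at (570,90), and the large brush on the rest at (385,222). The largest, on the rest, is the one meant. I'll check it in a crop and measure.

```bash
python3 - <<'E'
from h import *
im=read_camera("top");c=im[160:280,310:470]
cv2.imwrite("pics/crop0.png",cv2.resize(c,None,fx=5,fy=5,interpolation=cv2.INTER_CUBIC)[...,::-1])
for p in [(323,182),(452,172),(461,254),(329,266)]: print(onz("top",*p,0.012))
hsv=cv2.cvtColor(im,cv2.COLOR_RGB2HSV)
for p in [(455,220),(200,300),(355,215),(340,245),(430,236),(405,232),(430,210),(400,200)]: print(p,im[p[1],p[0]],hsv[p[1],p[0]])
E
```

```text
[0.62296557 0.05665044 0.012     ]
[ 0.64593917 -0.22235397  0.012     ]
[ 0.46996003 -0.23467822  0.012     ]
[0.44404005 0.04343351 0.012     ]
(455, 220) [203 133  84] [ 12 149 203]
(200, 300) [116  74  51] [ 11 143 116]
(355, 215) [104  70  55] [  9 120 104]
(340, 245) [69 53 44] [11 92 69]
(430, 236) [99 64 46] [ 10 137  99]
(405, 232) [87 57 41] [ 10 135  87]
(430, 210) [155 102  64] [ 13 150 155]
(400, 200) [190 124  78] [ 12 150 190]
```

View pics/crop0.png

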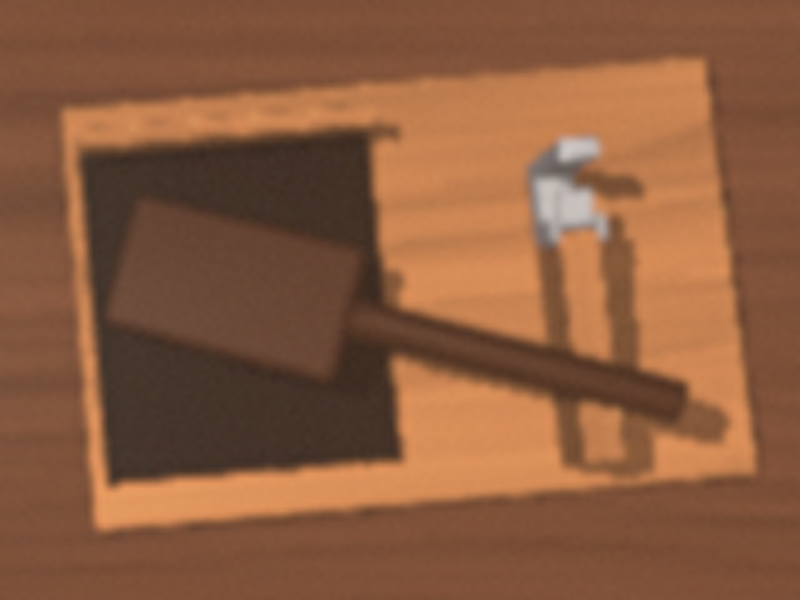

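The crop confirms the large brush. Its neck is at about top pixel (382,223) and its handle end at (446,240). The clip is at (424,198), with the tall prong on the image-up side (+x).

```bash
cat >> h.py <<'E'
def T(yaw,c): # rest->world
    return lambda p:np.r_[c,0]+R.from_euler('z',yaw).apply(p)
E
python3 - <<'E'
from h import *
im=read_camera("top");hsv=cv2.cvtColor(im,cv2.COLOR_RGB2HSV)
m=((hsv[...,2]>150)&(hsv[...,1]>110)).astype(np.uint8); m[:, :310]=0; m[:,475:]=0; m[:160]=0;m[280:]=0
m=cv2.morphologyEx(m,cv2.MORPH_CLOSE,np.ones((3,3)))
c=max(cv2.findContours(m,0,1)[0],key=cv2.contourArea)
P=np.array([onz("top",*p,.012)[:2] for p in c[:,0].astype(float)])
r=cv2.minAreaRect(P.astype(np.float32)*1000);print(r)
# corners
src=np.array([[90,140],[90,-140],[-90,-140],[-90,140]])/1e3
dst=np.array([onz("top",*p,.012)[:2] for p in[(322.4,181.6),(451.2,171.6),(461.4,254.4),(329.4,266)]])
A=dst-dst.mean(0);yaw=np.arctan2((src[:,0]*A[:,1]-src[:,1]*A[:,0]).sum(),(src*A).sum());print("kabsch",yaw,dst.mean(0))
f=T(yaw,dst.mean(0))
for n in("top","scene"):
  for p in [(.014,-.065,.06),(.045,-.065,.078),(.045,-.073,.078),(-.08,-.065,.06),(-.09,-.14,.012),(.09,-.14,.012)]:
    print(n,p,proj(n,f(p)).round(1))
for col in range(388,448,5):
    v=im[205:255,col].astype(int).sum(1); k=np.where(v<260)[0]+205
    print(col,k.min() if len(k) else 0,k.max() if len(k) else 0,v[18:42])
E
```

```text
((546.6514892578125, -86.97247314453125), (182.22283935546875, 281.2821350097656), 4.915222644805908)
kabsch 0.0855715765532948 [ 0.54595514 -0.08890045]
top (0.014, -0.065, 0.06) [425.7 206.1]
top (0.045, -0.065, 0.078) [425.9 189.6]
top (0.045, -0.073, 0.078) [429.9 189.3]
top (-0.08, -0.065, 0.06) [431.1 252.4]
top (-0.09, -0.14, 0.012) [461.7 254.8]
top (0.09, -0.14, 0.012) [451.2 171.2]
scene (0.014, -0.065, 0.06) [265.3 265.9]
scene (0.045, -0.065, 0.078) [280.8 263.4]
scene (0.045, -0.073, 0.078) [278.1 266.2]
scene (-0.08, -0.065, 0.06) [220.3 249.3]
scene (-0.09, -0.14, 0.012) [190.5 294.5]
scene (0.09, -0.14, 0.012) [281.4 333.9]
388 220 251 [195 218 224 211 183 176 167 193 245 292 308 292 273 251 211 206 203 196
 193 190 187 174 175 169]
393 223 231 [199 184 210 227 221 196 174 176 225 306 379 411 410 416 429 444 452 453
 446 442 447 449 455 452]
398 224 233 [334 232 182 200 220 216 205 178 170 206 252 321 391 420 437 449 451 450
 441 446 445 449 452 448]
403 225 234 [410 360 255 182 193 213 226 208 189 180 191 243 311 391 441 450 453 446
 441 440 447 445 452 449]
408 227 
[... 179 characters left out ...]
 417 435
 442 435 443 447 445 448]
418 229 237 [372 387 394 392 372 313 221 183 193 208 212 208 193 184 206 263 341 414
 442 440 444 447 444 447]
423 229 251 [305 298 303 307 302 280 246 202 171 190 199 215 212 195 177 171 192 222
 246 247 252 249 253 253]
428 232 239 [424 419 419 421 416 416 418 375 285 193 182 196 209 207 200 180 195 284
 375 401 399 399 399 399]
433 205 240 [270 270 266 263 265 264 263 269 268 237 189 174 188 207 208 199 184 202
 280 374 399 390 386 381]
438 234 243 [410 392 383 379 391 382 379 376 385 388 347 251 180 181 193 201 202 189
 183 203 244 275 282 277]
443 236 244 [417 411 408 410 412 408 400 416 425 430 426 389 296 195 176 195 201 199
 192 179 186 223 276 345]
```

```bash
python3 - <<'E'
from h import *
yaw=.0857;C=np.array([.5462,-.0883])
inv=lambda w:R.from_euler('z',-yaw).apply(np.asarray(w)-np.r_[C,0])
us=np.array([398,408,413,428,443]);vs=np.array([228,230.9,232.2,235.7,239.9])
k=np.polyfit(us,vs,1);print(k,np.polyval(k,us)-vs)
# iterate height by z = 69.3 at rest y -65, slope s
s=.18
for u in(382,398,413,428,446.5):
    z=.0645
    for _ in range(5):
        w=onz("top",u,np.polyval(k,u),z);r=inv(w); z=.0691-s*(r[1]+.065)
    print(u,w.round(4),"rest",r.round(4),"scene",proj("scene",w).round(1))
o=get_obs();M=R.from_quat(o["tool_rot"],scalar_first=True).as_matrix();print(M.round(3))
E
```

```text
[  0.2596 124.8272] [ 0.148 -0.156 -0.158  0.236 -0.07 ]
382 [ 0.5292 -0.0639  0.0528] rest [-0.0148  0.0257  0.0528] scene [280.1 235.6]
398 [ 0.5204 -0.0955  0.0583] rest [-0.0263 -0.0049  0.0583] scene [265.6 240.3]
413 [ 0.5123 -0.1246  0.0634] rest [-0.0369 -0.0333  0.0634] scene [251.4 244.9]
428 [ 0.5043 -0.1534  0.0684] rest [-0.0473 -0.0613  0.0684] scene [236.7 249.7]
446.5 [ 0.4945 -0.1884  0.0746] rest [-0.06   -0.0953  0.0746] scene [217.7 255.9]
[[-0.952  0.306 -0.   ]
 [ 0.306  0.952 -0.001]
 [-0.    -0.001 -1.   ]]
```

```bash
cat >> h.py <<'E'
yaw=.0857;f=T(yaw,np.array([.5462,-.0883]))
inv=lambda w:R.from_euler('z',-yaw).apply(np.asarray(w)-np.array([.5462,-.0883,0]))
def pose(G,hdir,off):  # rest-frame grasp point, handle dir (neckward), TCP lies off beyond G along tool z
    x=R.from_euler('z',yaw).apply(hdir);x/=np.linalg.norm(x)
    z=np.array([0,0,-1.]);z-=x*(z@x);z/=np.linalg.norm(z)
    return f(G)+off*z, np.c_[x,np.cross(z,x),z]
def delta(p,M,M0=None,p0=None):
    o=get_obs()
    if M0 is None: M0=R.from_quat(o["tool_rot"],scalar_first=True).as_matrix();p0=o["eef_pos"]
    return (M0.T@(p-p0)).round(4), R.from_matrix(M0.T@M).as_rotvec().round(4)
G0=np.array([-.0298,-.0143,.060]);H0=np.array([.3735,1,-.19])
E
python3 - <<'E'
from h import *
p,M=pose(G0,H0,-.10);print(p,M.round(3));print(delta(p,M))
E
```

```text
[ 0.5224371  -0.08821774  0.15845265] [[ 0.264  0.963 -0.047]
 [ 0.948 -0.268 -0.169]
 [-0.175  0.    -0.985]]
(array([-0.5244, -0.5988,  0.0729]), array([ 0.1341, -0.1394,  1.5275]))
```

```bash
python3 -m jog '[{"x":-0.02,"y":-0.02,"az":0.05},{"x":-0.05,"y":-0.055,"az":0.14},{"x":-0.08,"y":-0.09,"az":0.23},{"x":-0.11,"y":-0.125,"az":0.32},{"x":-0.14,"y":-0.16,"az":0.41},{"x":-0.17,"y":-0.195,"az":0.5},{"x":-0.2,"y":-0.23,"az":0.59},{"x":-0.23,"y":-0.265,"az":0.68},{"x":-0.26,"y":-0.3,"az":0.77},{"x":-0.29,"y":-0.335,"az":0.86},{"x":-0.32,"y":-0.37,"az":0.95},{"x":-0.345,"y":-0.395,"az":1.03}]' 0.6 && python3 - <<'E'
from h import *
p,M=pose(G0,H0,-.10);print(delta(p,M))
E
```

```text
validation failed for argument at $[0]...
```

Rows evidently need all six keys.

```bash
python3 -m jog '[{"x":-0.02,"y":-0.02,"z":0,"ax":0,"ay":0,"az":0.05},{"x":-0.05,"y":-0.055,"z":0,"ax":0,"ay":0,"az":0.14},{"x":-0.08,"y":-0.09,"z":0,"ax":0,"ay":0,"az":0.23},{"x":-0.11,"y":-0.125,"z":0,"ax":0,"ay":0,"az":0.32},{"x":-0.14,"y":-0.16,"z":0,"ax":0,"ay":0,"az":0.41},{"x":-0.17,"y":-0.195,"z":0,"ax":0,"ay":0,"az":0.5},{"x":-0.2,"y":-0.23,"z":0,"ax":0,"ay":0,"az":0.59},{"x":-0.23,"y":-0.265,"z":0,"ax":0,"ay":0,"az":0.68},{"x":-0.26,"y":-0.3,"z":0,"ax":0,"ay":0,"az":0.77},{"x":-0.29,"y":-0.335,"z":0,"ax":0,"ay":0,"az":0.86},{"x":-0.32,"y":-0.37,"z":0,"ax":0,"ay":0,"az":0.95},{"x":-0.345,"y":-0.395,"z":0,"ax":0,"ay":0,"az":1.03}]' 0.6 && python3 - <<'E'
from h import *
p,M=pose(G0,H0,-.10);print(delta(p,M))
E
```

```text
t: 1.4
eef_pos: [0.4144, 0.1582, 0.2314]
tool_rot: [-0.0, 0.623, 0.782, 0.0]
contact_force: [1.0, 0.3, 0.7]
gripper_width: 0.61
grasp_force: 0.0
(array([-0.2643,  0.0504,  0.0729]), array([ 0.0437, -0.1728,  0.4949]))
```

```bash
python3 -m jog '[{"x":-0.035,"y":0.007,"z":0.01,"ax":0.005,"ay":-0.02,"az":0.06},{"x":-0.075,"y":0.014,"z":0.02,"ax":0.01,"ay":-0.05,"az":0.14},{"x":-0.115,"y":0.022,"z":0.03,"ax":0.02,"ay":-0.08,"az":0.22},{"x":-0.155,"y":0.03,"z":0.04,"ax":0.026,"ay":-0.1,"az":0.3},{"x":-0.195,"y":0.037,"z":0.053,"ax":0.032,"ay":-0.13,"az":0.38},{"x":-0.235,"y":0.045,"z":0.065,"ax":0.04,"ay":-0.155,"az":0.45},{"x":-0.264,"y":0.05,"z":0.073,"ax":0.0437,"ay":-0.173,"az":0.495},{"x":-0.264,"y":0.05,"z":0.073,"ax":0.0437,"ay":-0.173,"az":0.495},{"x":-0.264,"y":0.05,"z":0.073,"ax":0.0437,"ay":-0.173,"az":0.495}]' && python3 - <<'E'
from h import *
p,M=pose(G0,H0,.014);print(delta(p,M))
for n in("scene","top"): cv2.imwrite(f"pics/{n}1.png",read_camera(n)[...,::-1])
s=cv2.imread("pics/scene1.png")[150:350,150:400];cv2.imwrite("pics/s1.png",cv2.resize(s,None,fx=3,fy=3,interpolation=cv2.INTER_CUBIC))
E
```

```text
t: 2.3
eef_pos: [0.5226, -0.0847, 0.158]
tool_rot: [0.053, 0.792, 0.604, -0.07]
contact_force: [0.2, 0.5, -0.2]
gripper_width: 0.601
grasp_force: 0.0
(array([-0.0034,  0.0007,  0.1141]), array([0.    , 0.0008, 0.005 ]))
```

View pics/s1.png

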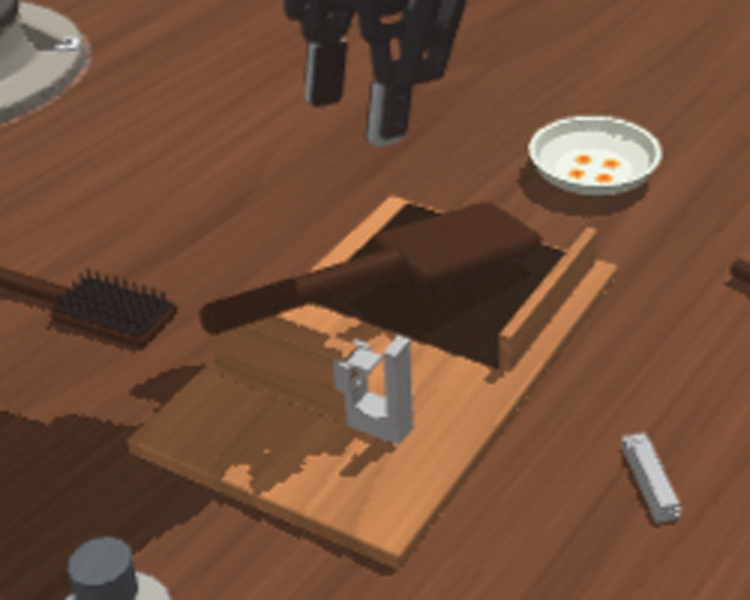

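The crop shows the gripper above the handle, fingers straddling it in line. The handle runs from (205,318) to (400,260) and the clip is at (380,390). I'll descend and grip.

```bash
python3 -m jog '[{"x":-0.002,"y":0,"z":0.03,"ax":0,"ay":0,"az":0},{"x":-0.003,"y":0,"z":0.06,"ax":0,"ay":0,"az":0},{"x":-0.003,"y":0,"z":0.09,"ax":0,"ay":0,"az":0},{"x":-0.003,"y":0,"z":0.105,"ax":0,"ay":0,"az":0},{"x":-0.003,"y":0,"z":0.114,"ax":0,"ay":0,"az":0},{"x":-0.003,"y":0,"z":0.114,"ax":0,"ay":0,"az":0},{"x":-0.003,"y":0,"z":0.114,"ax":0,"ay":0,"az":0}]' && python3 -m jog '[{"x":0,"y":0,"z":0,"ax":0,"ay":0,"az":0},{"x":0,"y":0,"z":0,"ax":0,"ay":0,"az":0},{"x":0,"y":0,"z":0,"ax":0,"ay":0,"az":0},{"x":0,"y":0,"z":0,"ax":0,"ay":0,"az":0},{"x":0,"y":0,"z":0,"ax":0,"ay":0,"az":0},{"x":0,"y":0,"z":0,"ax":0,"ay":0,"az":0},{"x":0,"y":0,"z":0,"ax":0,"ay":0,"az":0},{"x":0,"y":0,"z":0,"ax":0,"ay":0,"az":0}]' 0 40 && python3 - <<'E'
from h import *
o=get_obs();print(inv(o["eef_pos"]),o["contact_force"])
# lift then swing: target grasp above clip, level
z=np.array([0,1.,0])
print("over", delta(*pose(np.array([.030,-.024,.071]),z,.014)))
for n in("scene","top"): cv2.imwrite(f"pics/{n}2.png",read_camera(n)[...,::-1])
s=cv2.imread("pics/scene2.png")[150:350,150:400];cv2.imwrite("pics/s2.png",cv2.resize(s,None,fx=3,fy=3,interpolation=cv2.INTER_CUBIC))
E
```

```text
t: 3.1
eef_pos: [0.5176, -0.1061, 0.0473]
tool_rot: [0.054, 0.791, 0.605, -0.069]
contact_force: [-0.0, 0.4, 0.2]
gripper_width: 0.6
grasp_force: 0.0
t: 3.9
eef_pos: [0.5178, -0.1066, 0.0472]
tool_rot: [0.054, 0.792, 0.605, -0.069]
contact_force: [0.1, 2.0, 6.9]
gripper_width: 0.194
grasp_force: 39.1
[-0.02991053 -0.01578521  0.04720943] [0.14012896 2.00106305 6.9080707 ]
over (array([ 0.011 ,  0.0591, -0.0118]), array([-0.0295,  0.1744, -0.3511]))
```

View pics/s2.png

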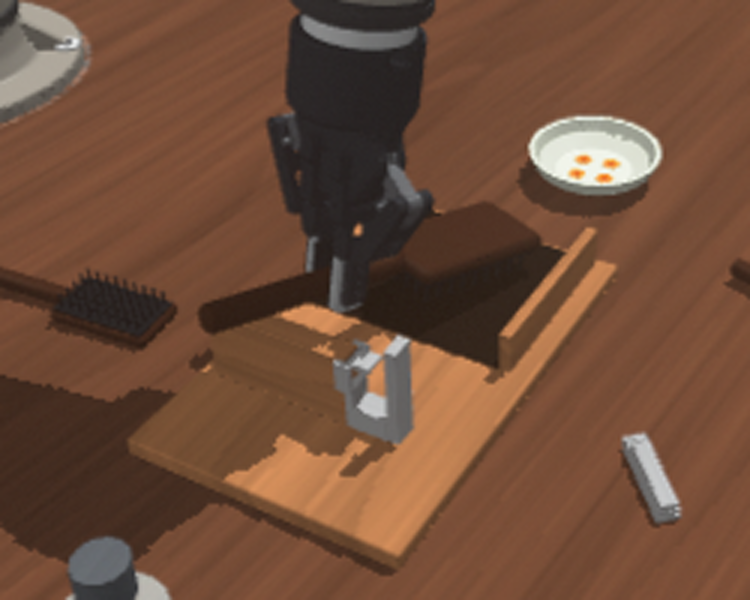

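The grip is firm: opening 0.19 matches the 18 mm handle. The handle lies in line between the fingers at crop (335,290). Next I'll lift slightly, swing it over the slot and level it.

```bash
python3 -m jog '[{"x":0,"y":0,"z":-0.006,"ax":0,"ay":0,"az":0},{"x":0,"y":0.002,"z":-0.012,"ax":0,"ay":0.02,"az":-0.02},{"x":0.001,"y":0.008,"z":-0.013,"ax":-0.003,"ay":0.04,"az":-0.06},{"x":0.002,"y":0.015,"z":-0.013,"ax":-0.006,"ay":0.06,"az":-0.1},{"x":0.004,"y":0.022,"z":-0.013,"ax":-0.01,"ay":0.08,"az":-0.14},{"x":0.005,"y":0.03,"z":-0.013,"ax":-0.014,"ay":0.1,"az":-0.18},{"x":0.007,"y":0.038,"z":-0.013,"ax":-0.018,"ay":0.12,"az":-0.23},{"x":0.009,"y":0.046,"z":-0.013,"ax":-0.022,"ay":0.14,"az":-0.28},{"x":0.01,"y":0.053,"z":-0.012,"ax":-0.026,"ay":0.16,"az":-0.32},{"x":0.011,"y":0.059,"z":-0.012,"ax":-0.0295,"ay":0.174,"az":-0.351},{"x":0.011,"y":0.059,"z":-0.012,"ax":-0.0295,"ay":0.174,"az":-0.351},{"x":0.011,"y":0.059,"z":-0.012,"ax":-0.0295,"ay":0.174,"az":-0.351}]' && python3 - <<'E'
from h import *
o=get_obs();print(inv(o["eef_pos"]),o["contact_force"],o["torque"])
z=np.array([0,1.,0])
print("over", delta(*pose(np.array([.030,-.024,.071]),z,.014)))
a,b=[cv2.resize(read_camera(n)[r:r+130,c:c+180],None,fx=4.4,fy=2.2*2,interpolation=cv2.INTER_CUBIC)[...,::-1] for n,r,c in(("scene",190,180),("top",150,310))]
cv2.imwrite("pics/a3.png",a);cv2.imwrite("pics/b3.png",b)
E
```

```text
t: 5.2
eef_pos: [0.5767, -0.1099, 0.0563]
tool_rot: [-0.001, 0.677, 0.736, -0.001]
contact_force: [-1.3, -0.3, -1.0]
gripper_width: 0.195
grasp_force: 39.0
[ 0.02850298 -0.02411544  0.05633868] [-1.31235453 -0.30305492 -0.96186331] [-0.02414894 -0.03636572  0.01420211]
over (array([ 0.0001,  0.0015, -0.0007]), array([-0.0025,  0.0007, -0.0013]))
```

View pics/a3.png

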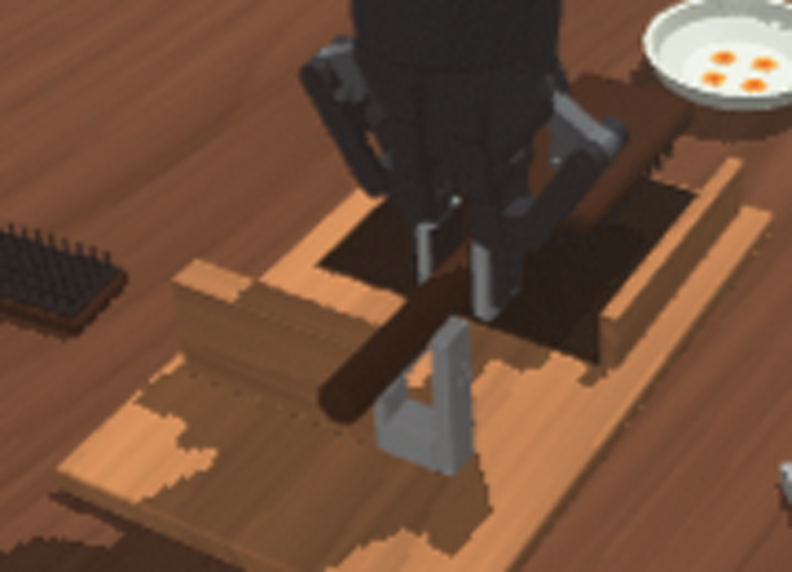

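View pics/b3.png

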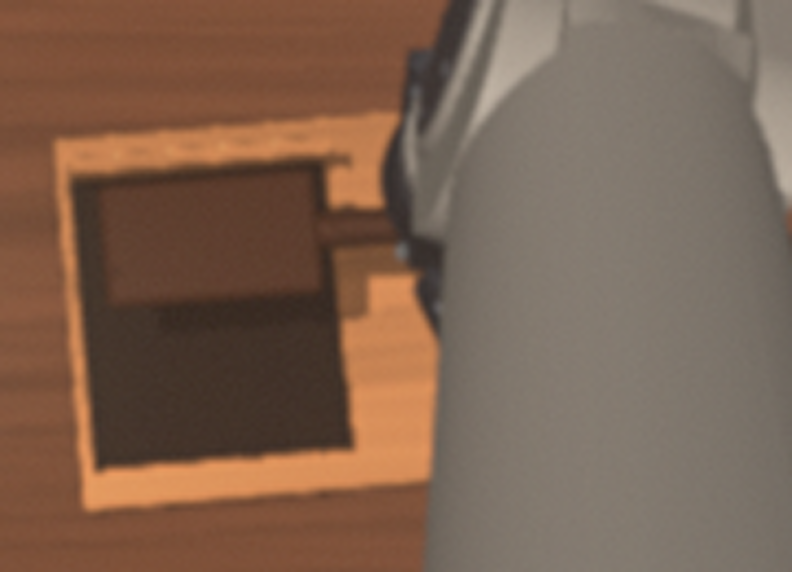

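The handle lies over the slot at the tall prong: scene crop end (340,400), prong (455,350). The head is parallel to the rest in the top crop, from (105,245) to (322,230). I'll check its lateral offset and level.

```bash
python3 - <<'E'
from h import *
for p in[(105,245),(322,230),(360,227)]:
    print(inv(onz("top",310+p[0]/4.4,150+p[1]/4.4,.076)).round(4))
for z in (.067,.071,.075):
  for x in(.026,.03): print(z,x,((proj("scene",f((x,-.109,z)))-[180,190])*4.4).round(0), ((proj("scene",f((x,-.109,z+.009)))-[180,190])*4.4).round(0))
E
```

```text
[0.0278 0.1211 0.076 ]
[0.0266 0.0221 0.076 ]
[0.0265 0.0048 0.076 ]
0.067 0.026 [336. 400.] [334. 381.]
0.067 0.03 [345. 404.] [343. 385.]
0.071 0.026 [335. 392.] [333. 373.]
0.071 0.03 [344. 396.] [342. 376.]
0.075 0.026 [334. 383.] [332. 364.]
0.075 0.03 [343. 387.] [342. 368.]
```

```bash
python3 -m jog '[{"x":0,"y":0.002,"z":0.003,"ax":0,"ay":0,"az":0},{"x":0,"y":0.002,"z":0.006,"ax":0,"ay":0,"az":0},{"x":0,"y":0.002,"z":0.009,"ax":0,"ay":0,"az":0},{"x":0,"y":0.002,"z":0.012,"ax":0,"ay":0,"az":0},{"x":0,"y":0.002,"z":0.015,"ax":0,"ay":0,"az":0},{"x":0,"y":0.002,"z":0.018,"ax":0,"ay":0,"az":0}]' - 60 && python3 -m jog '[{"x":0,"y":0,"z":0.003,"ax":0,"ay":0,"az":0},{"x":0,"y":0,"z":0.006,"ax":0,"ay":0,"az":0},{"x":0,"y":0,"z":0.009,"ax":0,"ay":0,"az":0},{"x":0,"y":0,"z":0.012,"ax":0,"ay":0,"az":0},{"x":0,"y":0,"z":0.015,"ax":0,"ay":0,"az":0},{"x":0,"y":0,"z":0.017,"ax":0,"ay":0,"az":0},{"x":0,"y":0,"z":0.017,"ax":0,"ay":0,"az":0}]' && python3 - <<'E'
from h import *
o=get_obs();print(inv(o["eef_pos"]),o["contact_force"],o["torque"])
s=read_camera("scene")[190:320,180:360,::-1];cv2.imwrite("pics/a4.png",cv2.resize(s,None,fx=4.4,fy=4.4,interpolation=cv2.INTER_CUBIC))
E
```

```text
t: 5.9
eef_pos: [0.5806, -0.1096, 0.0388]
tool_rot: [0.001, 0.676, 0.737, 0.0]
contact_force: [3.6, -0.3, 4.6]
gripper_width: 0.187
grasp_force: 59.8
t: 6.6
eef_pos: [0.5777, -0.1095, 0.0226]
tool_rot: [-0.002, 0.677, 0.736, -0.001]
contact_force: [-4.4, 2.0, 19.9]
gripper_width: 0.186
grasp_force: 61.7
[ 0.02956489 -0.02383691  0.02264978] [-4.39185373  1.96638794 19.86007614] [0.49112753 1.00326491 0.07053333]
```

View pics/a4.png

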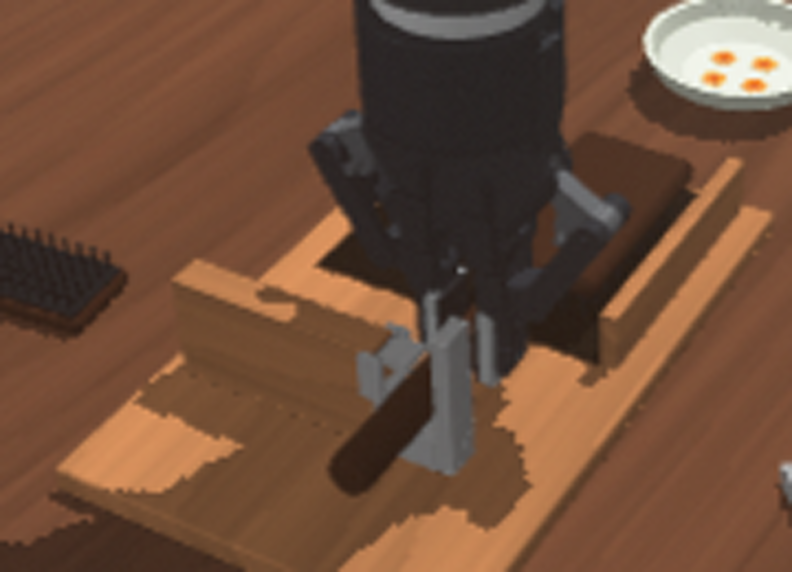

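The handle is down in the slot, with its end at (355,475) in the crop. The jaw flap is back up at (390,345), and the 20 N upward force means it has bottomed. I'll release and retreat.

```bash
python3 -m jog '[{"x":0,"y":0,"z":0,"ax":0,"ay":0,"az":0},{"x":0,"y":0,"z":0,"ax":0,"ay":0,"az":0},{"x":0,"y":0,"z":0,"ax":0,"ay":0,"az":0},{"x":0,"y":0,"z":0,"ax":0,"ay":0,"az":0}]' 0.5 && python3 -m jog '[{"x":0,"y":0,"z":-0.02,"ax":0,"ay":0,"az":0},{"x":0,"y":0,"z":-0.05,"ax":0,"ay":0,"az":0},{"x":0,"y":0,"z":-0.09,"ax":0,"ay":0,"az":0},{"x":0,"y":0,"z":-0.13,"ax":0,"ay":0,"az":0},{"x":0,"y":0,"z":-0.17,"ax":0,"ay":0,"az":0},{"x":0,"y":0,"z":-0.2,"ax":0,"ay":0,"az":0},{"x":0,"y":0,"z":-0.2,"ax":0,"ay":0,"az":0},{"x":0,"y":0,"z":-0.2,"ax":0,"ay":0,"az":0}]' && python3 - <<'E'
from h import *
s=read_camera("scene")[190:320,180:360,::-1];cv2.imwrite("pics/a5.png",cv2.resize(s,None,fx=4.4,fy=4.4,interpolation=cv2.INTER_CUBIC))
for n in [(.03,-.115,.036),(.03,-.115,.045),(.03,.12,.042),(.059,.12,.042),(.001,.12,.042),(.059,.02,.042),(.0305,-.065,.0595)]: print(n,((proj("scene",f(n))-[180,190])*4.4).round(0))
E
```

```text
t: 7.05
eef_pos: [0.5784, -0.1097, 0.0209]
tool_rot: [-0.001, 0.676, 0.737, -0.001]
contact_force: [0.0, -0.6, 1.0]
gripper_width: 0.503
grasp_force: 0.0
t: 7.85
eef_pos: [0.5794, -0.1095, 0.2217]
tool_rot: [-0.0, 0.676, 0.737, -0.0]
contact_force: [-0.0, 0.5, -0.7]
gripper_width: 0.5
grasp_force: 0.0
(0.03, -0.115, 0.036) [341. 478.]
(0.03, -0.115, 0.045) [339. 460.]
(0.03, 0.12, 0.042) [636. 138.]
(0.059, 0.12, 0.042) [693. 156.]
(0.001, 0.12, 0.042) [580. 121.]
(0.059, 0.02, 0.042) [588. 281.]
(0.0305, -0.065, 0.0595) [414. 348.]
```

View pics/a5.png

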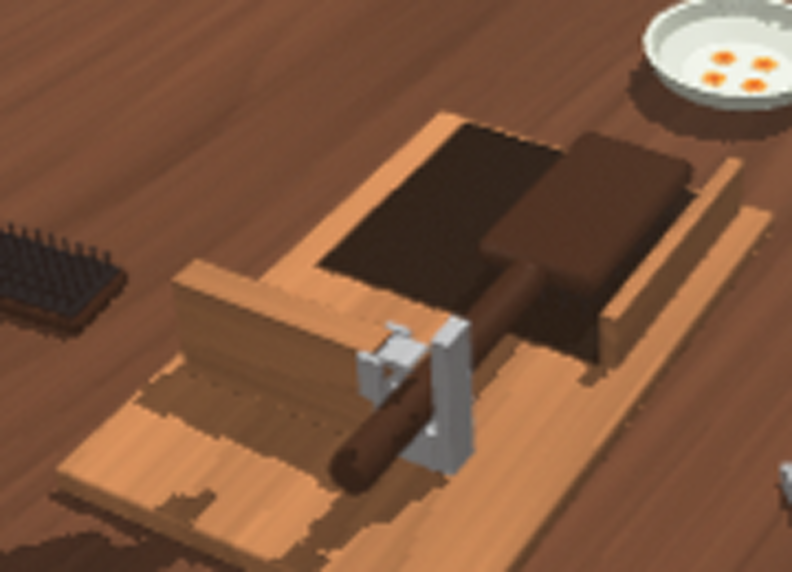

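The seated brush now shows. The handle end is at crop (350,472), where (344,475) is predicted. The jaw flap is level at (400,348) and the head sits inside the rim. One last check is to triangulate the handle end with the top view.

```bash
python3 - <<'E'
from h import *
# move-free check; scene zoom of handle end left, top view right
a=read_camera("scene")[265:325,240:300,::-1];b=read_camera("top")[160:220,400:460,::-1]
cv2.imwrite("pics/c6.png",np.hstack([cv2.resize(q,(390,390),interpolation=cv2.INTER_CUBIC) for q in(a,b)]))
for n,o in(("scene",(240,265)),("top",(400,160))):
  for y in(-.113,):
    for z in(.036,.045,.040,.049): print(n,y,z,((proj(n,f((.03,y,z)))-o)*6.5).round(0))
E
```

```text
scene -0.113 0.036 [118. 213.]
scene -0.113 0.045 [116. 186.]
scene -0.113 0.04 [117. 201.]
scene -0.113 0.049 [115. 174.]
top -0.113 0.036 [291. 247.]
top -0.113 0.045 [298. 243.]
top -0.113 0.04 [294. 245.]
top -0.113 0.049 [302. 241.]
```

View pics/c6.png

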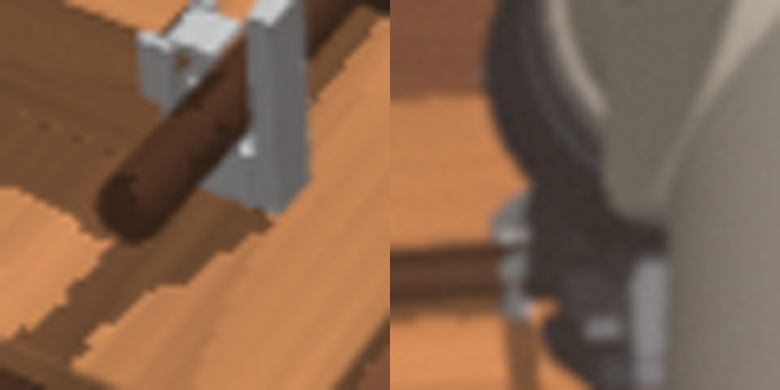

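The end face is at (125,210) in the scene zoom, within 1 px or so of the seated prediction (118,213). The jaw flap is level at (205,35). I'm handing in.

```bash
python3 -c "from station import *; print(hand_in())"
```

```text
the job is handed in; nothing more can be done
None
```

I handed the job in: in the last pictures the hairbrush is seated in the clip with the jaw level over it and the head on the pad inside the rim, and the arm never went near the dish, bottle or nail clipper; no verdict came back.

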